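# Draw the mounting dowel from its storage tube

### The job

Draw the long thick dowel all the way out of its horizontal storage tube and lay it gently across both V notches of the wooden rest, so that it sticks out past both notches, then let go. Do not drop it, and leave the thin dowel in its tube.

Things in the scene. Friction and masses are not known exactly. Their poses are not given: they have to be found in the camera images.
- thick_dowel: Long thick dowel, pale wood, 18 mm diameter, 300 mm long, 50 g. Origin: mid-length, on its axis; x runs along it and points into the tube. At the start it lies level and loose in one of the rack's three tubes, axis 99 mm above the table, 108 to 132 mm of its -x end sticking out; it slides out with under 2 N and may roll about its axis.
- thin_dowel: Long thin dowel, pale wood, 11 mm diameter, 300 mm long, in another tube, sticking out 108 to 132 mm; origin and axes as the thick one's. It stays. (The third tube holds an unwanted short offcut, 18 mm diameter, only 18 to 42 mm of it sticking out. Which tube holds which changes.)
- rack: Fixed wooden rack, left of the robot's middle, with 3 level parallel grey tubes, at y = -75, 0, 75 mm, along its x: 200 mm long, 38 mm outside, 30 mm inside, axis 105 mm and top 124 mm above the table. Origin: middle of its 200 x 250 mm footprint, on the table. Dowels stick out of the mouths at x = -100 mm, which face -x, roughly to the robot's right; no support beyond.
- rest: Fixed low wooden rest, right of the robot's middle: base 250 x 80 x 12 mm, two upright 90-degree V notches 14 mm thick at x = -110 and 110 mm. Origin: middle of its footprint, on the table. The dowel lies in both along x at y = 0, its axis then 58 mm above the table. Each V is 56 mm wide at the top; V bottom 45 mm, arm tips 73 mm above the table.

How it is judged:
On the way:
1. the thick dowel is drawn all the way out of its tube (x of thick_dowel in the frame of rack below -0.251 m), for 0.1 s.
At the end, for the whole second after the job is handed in: The thick dowel lies released and still in both V notches: its middle within 30 mm of the rest's middle lengthwise, 15 mm sideways and 10 mm in height of its seat, within about 10 degrees of the rest's direction; the thin dowel is within 30 mm of its start (x of thick_dowel in the frame of rest between -0.03 and 0.03 m and y of thick_dowel in the frame of rest between -0.015 and 0.015 m and z of thick_dowel in the frame of rest between 0.048 and 0.068 m and angle between the x axis of thick_dowel and the x axis of rest, either way round below 0.17 rad and linear speed of thick_dowel below 0.02 m/s and contact force between the fingers and thick_dowel below 0.05 N and distance of thin_dowel from where it was at the start of the episode below 0.03 m); the robot touches nothing.
It fails at once if the thick dowel is dropped: out of the fingers, it moves faster than 0.5 m/s (a free fall of more than about 13 mm) (contact force between the fingers and thick_dowel below 0.05 N and linear speed of thick_dowel above 0.5 m/s).
It fails at once if the thin dowel is moved by more than 30 mm (distance of thin_dowel from where it was at the start of the episode above 0.03 m).
It also fails if it takes over 45 s, if anything falls off the work surface, if the arm or the gripper's body presses on something with over 40 N, if the wrist force passes 120 N, or if a joint passes its speed limit or range.

### The arm

A 6-joint arm with a two-finger parallel gripper is mounted at the origin on the work surface. World frame = base frame: x ahead of the robot, y to its left, z up, the work surface at z = 0. Lengths are in m, angles in rad, forces in N, time in s.
With the tool pointing down it reaches from about 0.35 to 0.975 m from the base axis. Payload 4.9 kg.
Tool frame: the origin (TCP) lies at the very end of the fingers, on their centre line; the grasp point (between the pads) lies 19 mm behind it; z points along the fingers, y is the line along which they close (so a half turn about z gives the same grasp; the last joint's range is limited). The gripper opens to 85 mm and grips with 20 to 120 N. Pads are 22 mm wide; open, the fingers measure 114 mm over their backs; the gripper's body (76 mm by 85 mm) begins 54 mm behind the grasp point. The pads swing forward as they close: fully open they stand 13 mm farther back than shut.
Start: joints at [1.169, 0.053, 1.613, -0, 1.476, -0.119], TCP at [0.174, 0.6, 0.231] pointing down, gripper open.
Joint ranges: [-3.01, 3.01], [-1.01, 2.22], [0.06, 2.58], [-1.02, 4.17], [0.09, 2.62], [-3.14, 3.14]. Speed limits (rad/s): [2.57, 2.57, 3.14, 3.14, 3.14, 3.14].

### API

Orientations are given as a rotation vector (axis times angle).
In Python, from station import ctrl, imaging gives the robot as it stands.
- The arm moves only by the tool play_rows, never from a script. Its argument "series" is a list of rows, each a list of 3 entries, a list of its own where there are three numbers: the opening, from 0 (shut) to 1 (fully open), then the shift along the tool's x, y, z each as a share of 0.05 m, from -1 to 1, then the turn, a rotation vector about the tool's x, y, z each as a share of 8 degrees, from -1 to 1. In form: [[grip, [dx, dy, dz], [ax, ay, az]], ...]. A call has 1 to 8 rows; each row shifts and turns the commanded pose from where the row before left it, along the tool's axes as they then stand; what a row does not reach is not made up. A row lasts 1/8 s, in which the tool goes at most 62.5 mm and 10.7 degrees, less where a joint would pass 70% of its speed; a pose out of reach is approached as far as the arm can. A call with a number of a shift or a turn outside -1 to 1 is refused whole. A call with a gripper value outside its range is refused whole. The fingers move at their own pace and stop on an object; "force" is the grip in N (left out, the last holds). Time passes only in rows, so rows that do not move let the fingers close. It gives the time, the measured TCP pose, the force, the opening and the grip force at its end, in the units of the state.
- ctrl.get_obs(): the state, without advancing time (a new reading comes with each control period).
- imaging.get_image(name): name is "side" or "top"; returns a dict with "color" (400x640x3 uint8, blue, green, red), "fx", "fy", "cx", "cy" (pixels), "D" ([k1, k2, p1, p2, k3] as OpenCV has them; the pictures are not rectified), "extrinsics" (4x4, takes a point from world to camera coordinates). Camera axes: x right, y down, z forward; pixel columns grow to the right and rows downward; lengths in m; the calibration is good to about 2 mm. A picture is of the moment at which its call begins. There is no depth.
- ctrl.finish_job(): hands the job in; it is judged then, once.
The state is a dict: "t": time; "q": joint angles; "dq": joint speeds; "effort": joint torques, N m; "tool_pos": TCP position; "tool_rot": TCP orientation; "contact_force": force on the tool from outside, world axes, zero at the start; "wrist_torque": the same for the moment, N m; "opening": finger opening in m; "grip_force": force on a finger pad.
Only numpy, scipy, OpenCV 4.12 (cv2) and the standard library are available. Lean on these libraries where they do the work, as an engineer would, in place of code of your own. Each camera call takes 0.05 s, during which the arm holds its last target. There are 200 camera calls.

## Working session

There is one attempt and no reset: what is moved stays moved. The work goes in short steps, Python scripts to look and compute and a tool call to move; the robot and the scene stay as the last step left them, time stands still between calls to the robot, and variables do not carry over. Pictures are saved under pics/ and viewed, at most 10 in all, crops included, and the job is handed in when it is done.

Besides the shell and the picture viewer there is one more tool, called after ">>>" as a command line: name --argument value ..., lists and objects as JSON in quotes. play_rows: Moves the arm, as the interface text tells. Shift numbers are shares of 0.05 m and turn numbers shares of 8 degrees, none past 1 either way. Its arguments: {"type":"object","properties":{"series":{"type":"array"},"force":{"type":"number"}},"required":["series"]}

```bash
mkdir -p pics; ls
python3 - <<'E'
from station import ctrl, imaging
import cv2,numpy as np
for n in("side","top"):
    d=imaging.get_image(n); cv2.imwrite(f"pics/{n}0.png",d["color"])
    print(n,d["fx"],d["fy"],d["cx"],d["cy"],d["D"],np.array(d["extrinsics"]).round(4).tolist())
o=ctrl.get_obs(); print(o)
E
```

```text
pics
side 374.3302231850024 374.3302231850024 318.9481733260605 200.39540873897184 [-0.07149226  0.          0.          0.          0.        ] [[-0.8967, -0.4426, -0.0002, 0.5287], [-0.3234, 0.6556, -0.6823, 0.2056], [0.3021, -0.6118, -0.7311, 0.6686], [0.0, 0.0, 0.0, 1.0]]
top 382.3204308950649 382.3204308950649 313.59712133370545 196.38678136460734 [0.01038188 0.         0.         0.         0.        ] [[0.005, -0.9997, -0.0219, 0.039], [-0.9873, -0.0015, -0.1586, 0.5749], [0.1585, 0.0224, -0.9871, 0.7439], [0.0, 0.0, 0.0, 1.0]]
{'t': 0.1, 'q': array([ 1.16899290e+00,  5.32867759e-02,  1.61414716e+00,  5.71057758e-06,
        1.47601428e+00, -1.19000777e-01]), 'dq': array([ 4.07415599e-04, -9.50922581e-04, -4.52168389e-03,  1.01226227e-03,
        4.64860598e-05, -1.15007271e-03]), 'effort': array([ 5.05415869e-05, -3.94904172e+01, -3.71361959e+01, -1.58161970e-04,
        3.95750991e-03, -2.21545866e-05]), 'tool_pos': array([0.17418181, 0.59965174, 0.23019418]), 'tool_rot': array([-4.42679083e-01, -3.10975813e+00,  2.81370545e-03]), 'contact_force': array([-0.47234863,  0.22262313,  0.45234251]), 'wrist_torque': array([ 0.01448625,  0.03433493, -0.03988257]), 'grip_force': 0.0, 'opening': 0.08534155116652438}
```

View pics/top0.png

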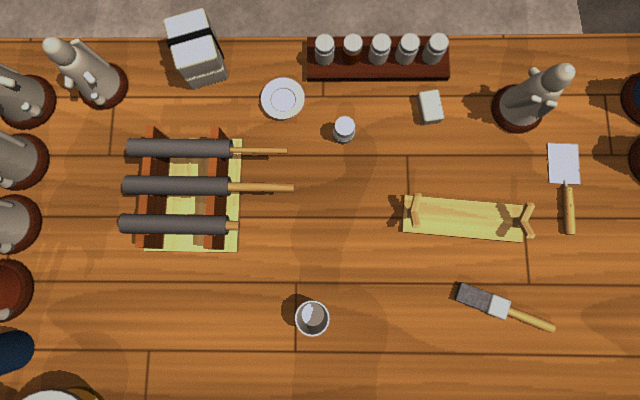

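View pics/side0.png

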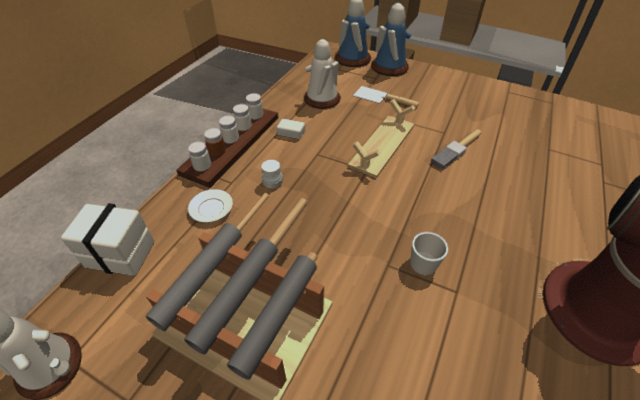

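The thick dowel is in the middle tube, with its tip near top pixel (293,188). The thin one is in the far tube, tip near (287,150), and the offcut is in the near tube. The rest is around (468,218). I'll enlarge both areas to read them more closely.

Run:
```python
import cv2
a=cv2.imread("pics/top0.png")
cv2.imwrite("pics/c1.png",cv2.resize(a[125:265,110:310],None,fx=4,fy=4,interpolation=cv2.INTER_CUBIC))
cv2.imwrite("pics/c2.png",cv2.resize(a[180:255,380:550],None,fx=4.5,fy=4.5,interpolation=cv2.INTER_CUBIC))
```

```text
(no output)
```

View pics/c1.png

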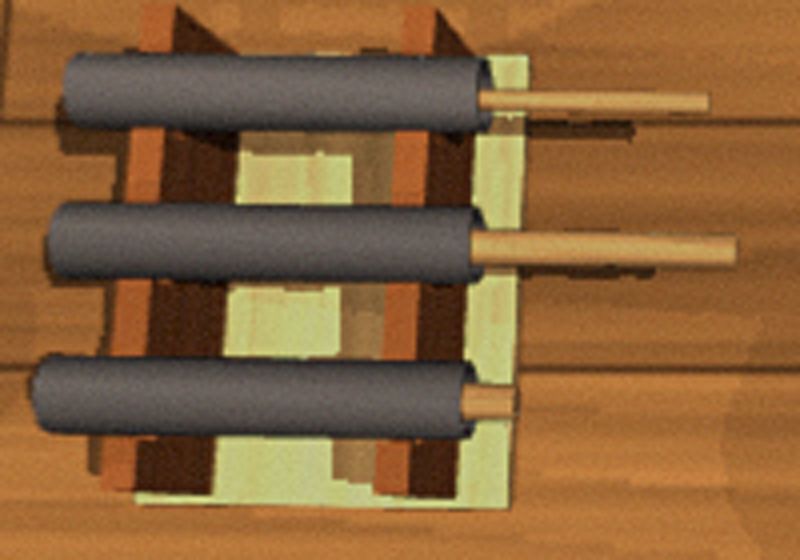

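View pics/c2.png

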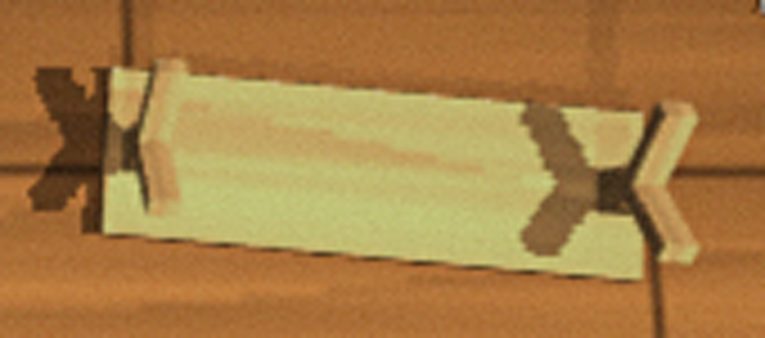

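```bash
cat > h.py <<'E'
from station import ctrl, imaging
import cv2,numpy as np
from scipy.spatial.transform import Rotation as R
def load(n):
    d=imaging.get_image(n); K=np.array([[d["fx"],0,d["cx"]],[0,d["fy"],d["cy"]],[0,0,1]])
    return d["color"],K,np.array(d["D"],float),np.array(d["extrinsics"])
def ray(c,px,z):
    _,K,D,E=c; u=cv2.undistortPoints(np.array([[px]],float),K,D)[0,0]
    r=E[:3,:3].T@np.array([*u,1]); o=-E[:3,:3].T@E[:3,3]
    return o+r*(z-o[2])/r[2]
def proj(c,p):
    _,K,D,E=c; return cv2.projectPoints(np.array(p,float).reshape(-1,3),cv2.Rodrigues(E[:3,:3])[0],E[:3,3],K,D)[0][:,0]
E
python3 - <<'E'
from h import *
t=load("top"); s=load("side")
c1=lambda x,y:(110+(x+.5)/4-.5,125+(y+.5)/4-.5)
c2=lambda x,y:(380+(x+.5)/4.5-.5,180+(y+.5)/4.5-.5)
tip=ray(t,c1(737,250),.099);m=ray(t,c1(480,247.5),.099)
print("thick",tip,m,np.degrees(np.arctan2(*(m-tip)[1::-1])))
a=ray(t,c1(709,102),.0945 if 0 else .0955);b=ray(t,c1(482,99),.0955);print("thin",a,b)
for p in[(57,241),(475,246),(70,91),(482,96),(42,394),(468,400)]: print("tube",ray(t,c1(*p),.105))
for p in[(528,56),(509,507),(136,500)]: print("rackbase",ray(t,c1(*p),0.0))
q=[ray(t,c2(*p),.012) for p in[(112,66),(643,112),(642,280),(103,234)]]
for x in q: print("rest",x)
c=np.mean(q,0);d=(q[0]+q[3]-q[1]-q[2])/2;print(c,np.linalg.norm(d),np.degrees(np.arctan2(d[1],d[0])))
for p in[(172,62),(165,212),(683,104),(683,258)]: print("Vtip",ray(t,c2(*p),.073))
for p in[(147,138),(637,188)]: print("Vbot",ray(t,c2(*p),.045))
print("side proj tip,mouth, restcorners",proj(s,[tip,m,a]+q).round(1).tolist())
E
python3 - <<'E'
import cv2,numpy as np
a=cv2.imread("pics/side0.png")
f=lambda r:cv2.resize(r,(400,600),interpolation=cv2.INTER_CUBIC)
cv2.imwrite("pics/c3.png",np.hstack([f(a[180:300,230:310]),f(a[75:195,340:420])]))
E
```

```text
thick [0.5844473  0.07802019 0.099     ] [0.5855566  0.20308793 0.099     ] 89.49182505718129
thin [0.65948149 0.09312255 0.0955    ] [0.66112128 0.20592885 0.0955    ]
tube [0.58741098 0.40731213 0.105     ]
tube [0.5851676  0.20405364 0.105     ]
tube [0.66252063 0.40715453 0.105     ]
tube [0.65988879 0.20361313 0.105     ]
tube [0.51319954 0.40822695 0.105     ]
tube [0.51086113 0.20436885 0.105     ]
rackbase [0.71375519 0.20477358 0.        ]
rackbase [0.46234415 0.20622571 0.        ]
rackbase [0.46533379 0.40824729 0.        ]
rest [ 0.58517879 -0.15351433  0.012     ]
rest [ 0.56355256 -0.40104274  0.012     ]
rest [ 0.48493174 -0.39420865  0.012     ]
rest [ 0.50515378 -0.146695    0.012     ]
[ 0.53470422 -0.27386518  0.012     ] 0.2484038601373137 85.16800287437401
Vtip [ 0.57684343 -0.16663935  0.073     ]
Vtip [ 0.51064966 -0.16109069  0.073     ]
Vtip [ 0.55856809 -0.38665741  0.073     ]
Vtip [ 0.4917654  -0.38100398  0.073     ]
Vbot [ 0.54652854 -0.16108226  0.045     ]
Vbot [ 0.52450949 -0.37842511  0.045     ]
side proj tip,mouth, restcorners [[303.5, 200.5], [269.3, 247.5], [266.5, 194.4], [347.8, 163.2], [388.4, 114.7], [414.1, 123.1], [377.2, 174.7]]
```

View pics/c3.png

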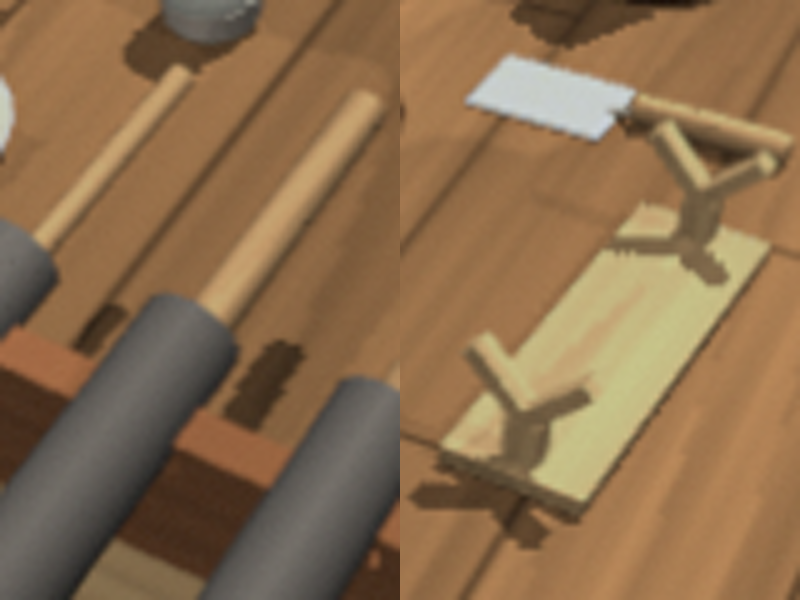

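The side view agrees with the poses I worked out from the top view: thick tip at (303.6,200) against (303.5,200.5) predicted, and rest corners within about 2 px. I'll grip at y≈0.175, just outside the mouth.

```bash
cat >> h.py <<'E'
def need(pos,ang):
    "TCP target, dowel direction in degrees: turn about tool z in rows, then shift in tool axes after the turn"
    o=ctrl.get_obs(); T=R.from_rotvec(o["tool_rot"]).as_matrix()
    best=None
    for k in(0,180):
        a=np.radians(ang-90+k); y=np.array([np.cos(a),np.sin(a),0]); z=np.array([0,0,-1.]); W=np.stack([np.cross(y,z),y,z],1)
        rv=R.from_matrix(T.T@W).as_rotvec()
        if best is None or np.linalg.norm(rv)<np.linalg.norm(best[0]): best=(rv,W)
    rv,W=best
    print("q6",o["q"][5],"turn rows",(np.degrees(rv)/8).round(3),"shift rows",(W.T@(np.array(pos)-o["tool_pos"])/.05).round(3)); print(W.round(2).tolist())
E
python3 -c "
from h import *
need([.585,.175,.23],89.4)"
```

```text
q6 -0.11898268664367631 turn rows [-9.0e-03  5.0e-03  9.3e+00] shift rows [-8.41   8.304  0.01 ]
[[0.01, 1.0, 0.0], [1.0, -0.01, 0.0], [0.0, 0.0, -1.0]]
```

>>> play_rows --series '[[0.55,[0,0,0],[0,0,1]],[0.55,[0,0,0],[0,0,1]],[0.55,[0,0,0],[0,0,1]],[0.55,[0,0,0],[0,0,1]],[0.55,[0,0,0],[0,0,1]],[0.55,[0,0,0],[0,0,1]],[0.55,[0,0,0],[0,0,1]],[0.55,[0,0,0],[0,0,1]]]' --force 60

```text
t: 1.2
tool_pos: [0.1743, 0.6, 0.2309]
tool_rot: [2.029, 2.398, -0.001]
contact_force: [1.3, -0.8, 0.5]
opening: 0.0469
grip_force: 0.0
```

>>> play_rows --series '[[0.55,[0,0,0],[0,0,0.65]],[0.55,[0,0,0],[0,0,0.65]],[0.55,[-0.5,0.5,0],[0,0,0]],[0.55,[-0.7,0.7,0],[0,0,0]],[0.55,[-0.7,0.7,0],[0,0,0]],[0.55,[-0.7,0.7,0],[0,0,0]],[0.55,[-0.7,0.7,0],[0,0,0]],[0.55,[-0.7,0.7,0],[0,0,0]]]'

```text
t: 2.2
tool_pos: [0.3731, 0.3968, 0.2312]
tool_rot: [2.233, 2.21, 0.0]
contact_force: [0.4, -0.1, 0.4]
opening: 0.047
grip_force: 0.0
```

>>> play_rows --series '[[0.55,[-0.7,0.7,0],[0,0,0]],[0.55,[-0.7,0.7,0],[0,0,0]],[0.55,[-0.7,0.7,0],[0,0,0]],[0.55,[-0.7,0.7,0],[0,0,0]],[0.55,[-0.7,0.7,0],[0,0,0]],[0.55,[-0.6,0.6,0],[0,0,0]],[0.55,[-0.3,0.3,0],[0,0,0]],[0.55,[0,0,0],[0,0,0]]]'

```text
t: 3.2
tool_pos: [0.5902, 0.1752, 0.2309]
tool_rot: [-2.234, -2.207, 0.001]
contact_force: [-0.3, 0.4, -0.5]
opening: 0.0467
grip_force: 0.0
```

```bash
python3 -c "
from h import *
o=ctrl.get_obs();print(o['t'],o['tool_pos'],o['opening'],o['q'])
need([.585,.175,.08],89.4)"
```

```text
3.2 [0.59017719 0.17523428 0.23093211] 0.04672984679661728 [1.67600355e-01 3.16359926e-02 1.63521856e+00 4.57892668e-04
 1.47565915e+00 1.79688501e-01]
q6 0.17968850069500705 turn rows [-0.007 -0.002 -0.012] shift rows [-0.006 -0.103  3.019]
[[0.01, 1.0, 0.0], [1.0, -0.01, 0.0], [0.0, 0.0, -1.0]]
```

>>> play_rows --series '[[0.55,[0,-0.1,0.4],[0,0,0]],[0.55,[0,0,0.6],[0,0,0]],[0.55,[0,0,0.6],[0,0,0]],[0.55,[0,0,0.6],[0,0,0]],[0.55,[0,0,0.5],[0,0,0]],[0.55,[0,0,0.3],[0,0,0]],[0.55,[0,0,0],[0,0,0]]]'

```text
t: 4.08
tool_pos: [0.583, 0.1764, 0.0794]
tool_rot: [-2.23, -2.21, 0.004]
contact_force: [-0.2, 0.2, -0.4]
opening: 0.0468
grip_force: 0.0
```

>>> play_rows --series '[[0.4,[0,0,0],[0,0,0]],[0.25,[0,0,0],[0,0,0]],[0.1,[0,0,0],[0,0,0]],[0.0,[0,0,0],[0,0,0]],[0.0,[0,0,0],[0,0,0]],[0.0,[0,0,0],[0,0,0]]]' --force 60

```text
t: 4.82
tool_pos: [0.5858, 0.1759, 0.0823]
tool_rot: [2.232, 2.209, 0.003]
contact_force: [0.3, -0.7, 5.2]
opening: 0.0163
grip_force: 58.7
```

Run:
```python
from h import *
s=load("side");t=load("top")
o=ctrl.get_obs();print(o['t'],o['tool_pos'],o['opening'],o['grip_force'],o['contact_force'],o['wrist_torque'])
cv2.imwrite("pics/g.png",np.vstack([cv2.resize(s[0][150:300,180:380],(800,600))[::2,::2],cv2.resize(t[0][110:260,140:340],(800,600))[::2,::2]]))
```

```text
4.925 [0.58580321 0.17589713 0.0822866 ] 0.016239193786610533 58.68674576282501 [ 0.10897863 -0.76901021  5.26347295] [ 0.04893309 -0.10179955 -0.04537069]
```

View pics/g.png

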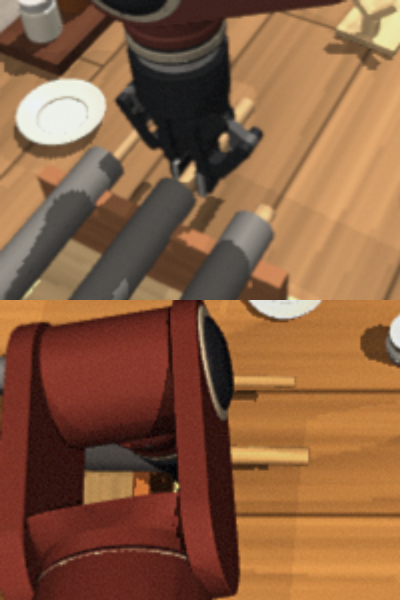

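The picture shows the fingers closed on the thick dowel just outside the mouth, with the thin dowel's tip where it was. I'll lift it slightly and pull it straight out.

>>> play_rows --series '[[0,[0,0,-0.1],[0,0,0]],[0,[-0.2,0,0],[0,0,0]],[0,[-0.4,0,0],[0,0,0]],[0,[-0.4,0,0],[0,0,0]],[0,[-0.2,0,0],[0,0,0]],[0,[0,0,0],[0,0,0]]]'

```text
t: 5.68
tool_pos: [0.5843, 0.1147, 0.0863]
tool_rot: [-2.235, -2.208, -0.0]
contact_force: [-0.0, 0.1, -1.7]
opening: 0.0156
grip_force: 58.5
```

Run:
```python
from h import *
s=load("side");t=load("top")
o=ctrl.get_obs();print(o['t'],o['tool_pos'],o['opening'],o['grip_force'],o['contact_force'],o['wrist_torque'])
cv2.imwrite("pics/g2.png",np.vstack([cv2.resize(s[0][150:300,180:380],(800,600))[::2,::2],cv2.resize(t[0][110:260,140:340],(800,600))[::2,::2]]))
```

```text
5.775 [0.58438521 0.11573792 0.08637262] 0.01628721361189007 58.470277190208435 [ 0.8179051   0.07918477 -0.49419367] [-0.10487027  0.02639757 -0.02177944]
```

View pics/g2.png

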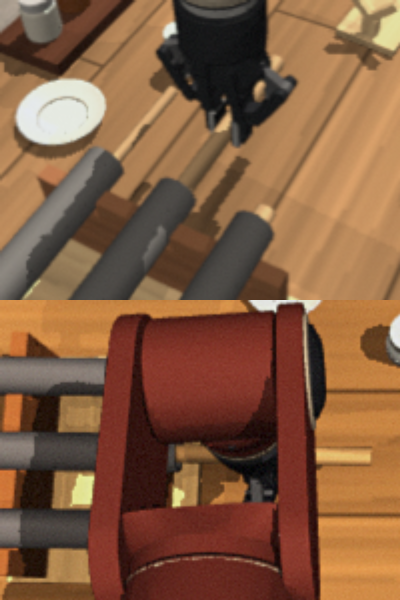

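The dowel came with the fingers: its top-view tip shifted about 31 px, roughly 60 mm, so there's no slip. I'll carry on out.

>>> play_rows --series '[[0,[-0.3,0,0],[0,0,0]],[0,[-0.5,0,0],[0,0,0]],[0,[-0.6,0,0],[0,0,0]],[0,[-0.6,0,0],[0,0,0]],[0,[-0.6,0,0],[0,0,0]],[0,[-0.4,0,0],[0,0,0]],[0,[-0.2,0,0],[0,0,0]],[0,[0,0,0],[0,0,0]]]'

```text
t: 6.78
tool_pos: [0.5827, -0.0444, 0.0863]
tool_rot: [-2.234, -2.209, -0.0]
contact_force: [-0.4, 0.3, -0.5]
opening: 0.0163
grip_force: 58.5
```

>>> play_rows --series '[[0,[0,0,-0.3],[0,0,0]],[0,[0,0,-0.5],[0,0,0]],[0,[0,0,-0.3],[0,0,0]],[0,[0,0,0],[0,0,0.25]],[0,[0,0,0],[0,0,0.27]],[0,[0,0,0],[0,0,0]]]'

```text
t: 7.52
tool_pos: [0.582, -0.0438, 0.1403]
tool_rot: [-2.311, -2.126, 0.002]
contact_force: [-0.3, -0.2, -0.6]
opening: 0.0161
grip_force: 58.5
```

```bash
python3 -c "
from h import *
o=ctrl.get_obs();print(o['t'],o['tool_pos'],o['opening'],o['grip_force'],o['contact_force'])
need([.5303,-.3260,.0863],85.2)"
```

```text
7.525 [ 0.58200515 -0.04384556  0.14028927] 0.016084779661345527 58.5100793838501 [-0.27685419 -0.18602051 -0.5539786 ]
q6 -0.11947214261776994 turn rows [-0.012 -0.002  0.004] shift rows [-5.71  -0.558  1.08 ]
[[0.08, 1.0, 0.0], [1.0, -0.08, 0.0], [0.0, 0.0, -1.0]]
```

>>> play_rows --series '[[0,[-0.4,-0.06,0],[0,0,0]],[0,[-0.7,-0.06,0],[0,0,0]],[0,[-0.9,-0.1,0],[0,0,0]],[0,[-1,-0.1,0],[0,0,0]],[0,[-1,-0.1,0],[0,0,0]],[0,[-0.9,-0.08,0],[0,0,0]],[0,[-0.5,-0.06,0],[0,0,0]],[0,[-0.3,0,0],[0,0,0]]]'

```text
t: 8.52
tool_pos: [0.5299, -0.3279, 0.1409]
tool_rot: [-2.314, -2.124, 0.001]
contact_force: [-0.3, 0.4, -1.3]
opening: 0.0164
grip_force: 58.5
```

>>> play_rows --series '[[0,[0,0,0],[0,0,0]],[0,[0,0,0.3],[0,0,0]],[0,[0,0,0.3],[0,0,0]],[0,[0,0,0.2],[0,0,0]],[0,[0,0,0],[0,0,0]]]'

```text
t: 9.15
tool_pos: [0.5303, -0.3247, 0.0993]
tool_rot: [-2.309, -2.126, 0.001]
contact_force: [-1.0, -0.1, 0.1]
opening: 0.0162
grip_force: 58.5
```

Run:
```python
from h import *
s=load("side");t=load("top")
o=ctrl.get_obs();print(o['t'],o['tool_pos'],o['opening'],o['grip_force'],o['contact_force'],o['wrist_torque'])
need([.5303,-.3260,.0413],85.2)
p=o['tool_pos']+[0,0,.0167]; d=np.array([np.cos(np.radians(85.2)),np.sin(np.radians(85.2)),0])
e=[p-.098*d,p+.202*d]
print("expected ends top",proj(t,e),"side",proj(s,e))
cv2.imwrite("pics/r.png",np.hstack([cv2.resize(s[0][70:220,320:420],(400,600)),cv2.resize(t[0][120:270,350:450],(400,600))]))
cv2.imwrite("pics/r.png",np.vstack([cv2.resize(s[0][70:190,270:450],(450,300)),cv2.resize(t[0][150:270,370:550],(450,300))]))
```

```text
9.25 [ 0.53121177 -0.32570091  0.10127832] 0.016197781531254687 58.522852063179016 [-0.36594774  0.57421098  0.08342784] [ 0.0270993  -0.03599972 -0.04312709]
q6 -0.5866136154472525 turn rows [-0.    -0.     0.007] shift rows [-0.007 -0.018  1.2  ]
[[0.08, 1.0, 0.0], [1.0, -0.08, 0.0], [0.0, 0.0, -1.0]]
expected ends top [[566.94033416 218.54928022]
 [401.53715832 204.56922009]] side [[410.39574354  81.33279849]
 [360.72656249 139.80073715]]
```

View pics/r.png

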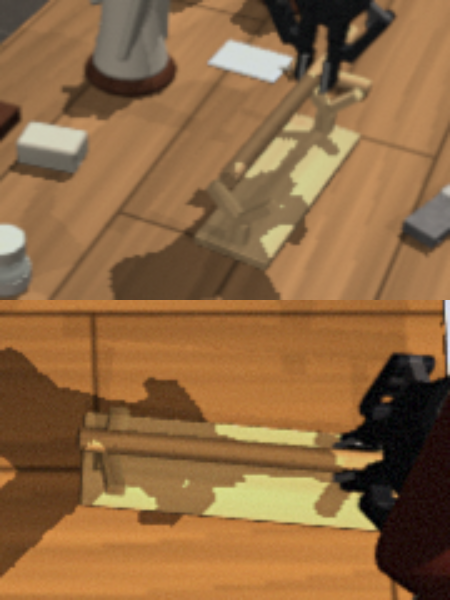

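The dowel's free end shows at top (402.8,205.6) and side (362.8,138.8). Both are within about 2 px of where a level, unslipped dowel should be, and it lies over both notches. I'll lower it slowly.

>>> play_rows --series '[[0,[0,0,0.3],[0,0,0]],[0,[0,0,0.3],[0,0,0]],[0,[0,0,0.2],[0,0,0]],[0,[0,0,0.15],[0,0,0]],[0,[0,0,0.1],[0,0,0]],[0,[0,0,0.04],[0,0,0]],[0,[0,0,0],[0,0,0]]]'

```text
t: 10.12
tool_pos: [0.5312, -0.326, 0.047]
tool_rot: [2.312, 2.127, 0.0]
contact_force: [-0.4, -0.6, -1.1]
opening: 0.0164
grip_force: 58.5
```

>>> play_rows --series '[[0,[0,0,0.04],[0,0,0]],[0,[0,0,0],[0,0,0]],[0,[0,0,0.02],[0,0,0]],[0,[0,0,0],[0,0,0]]]'

```text
t: 10.62
tool_pos: [0.531, -0.3258, 0.0438]
tool_rot: [-2.312, -2.127, 0.0]
contact_force: [-0.9, -0.1, -0.7]
opening: 0.0166
grip_force: 58.5
```

>>> play_rows --series '[[0,[0,0,0.03],[0,0,0]],[0,[0,0,0],[0,0,0]],[0,[0,0,0],[0,0,0]]]'

```text
t: 11.0
tool_pos: [0.531, -0.3258, 0.0423]
tool_rot: [-2.312, -2.127, 0.0]
contact_force: [0.1, -1.1, -0.1]
opening: 0.0165
grip_force: 58.5
```

>>> play_rows --series '[[0,[0,0,0.02],[0,0,0]],[0,[0,0,0],[0,0,0]],[0,[0,0,0],[0,0,0]]]'

```text
t: 11.38
tool_pos: [0.5312, -0.326, 0.042]
tool_rot: [2.312, 2.127, -0.0]
contact_force: [-1.8, 1.5, 5.5]
opening: 0.0164
grip_force: 59.0
```

The dowel is in contact at 5.5 N, at the expected height. I'll open gradually.

>>> play_rows --series '[[0.18,[0,0,0],[0,0,0]],[0.22,[0,0,0],[0,0,0]],[0.26,[0,0,0],[0,0,0]],[0.32,[0,0,0],[0,0,0]],[0.4,[0,0,0],[0,0,0]],[0.5,[0,0,0],[0,0,0]],[0.5,[0,0,0],[0,0,0]]]' --force 20

```text
t: 12.25
tool_pos: [0.5311, -0.3259, 0.0413]
tool_rot: [2.312, 2.127, -0.0]
contact_force: [0.4, 0.2, -0.6]
opening: 0.0427
grip_force: 0.0
```

>>> play_rows --series '[[0.5,[0,0,-0.2],[0,0,0]],[0.5,[0,0,-0.4],[0,0,0]],[0.5,[0,0,-0.6],[0,0,0]],[0.5,[0,0,-0.8],[0,0,0]],[0.5,[0,0,-0.8],[0,0,0]],[0.5,[0,0,-0.6],[0,0,0]],[0.5,[0,0,-0.3],[0,0,0]],[0.5,[0,0,0],[0,0,0]]]'

```text
t: 13.25
tool_pos: [0.5316, -0.3263, 0.2283]
tool_rot: [2.309, 2.125, 0.001]
contact_force: [0.1, 0.3, -0.3]
opening: 0.0426
grip_force: 0.0
```

Run:
```python
from h import *
s=load("side");t=load("top")
o=ctrl.get_obs();print(o['t'],o['tool_pos'],o['opening'],o['grip_force'],o['contact_force'])
c=np.array([.5347,-.2739,.058]); d=np.array([np.cos(np.radians(85.2)),np.sin(np.radians(85.2)),0])
e=[c-.15*d,c+.15*d]
print("expected ends top",proj(t,e),"side",proj(s,e))
cv2.imwrite("pics/f.png",np.vstack([cv2.resize(s[0][70:190,270:450],(450,300)),cv2.resize(t[0][150:270,400-30:550],(450,300))]))
```

```text
13.35 [ 0.53055652 -0.32546526  0.22505254] 0.042621612578457944 0.0 [-0.12265809  0.63456189 -0.4326865 ]
expected ends top [[547.76958029 222.04716883]
 [395.44961143 209.08494173]] side [[407.08227219 100.66241435]
 [359.01384268 160.52305779]]
```

View pics/f.png

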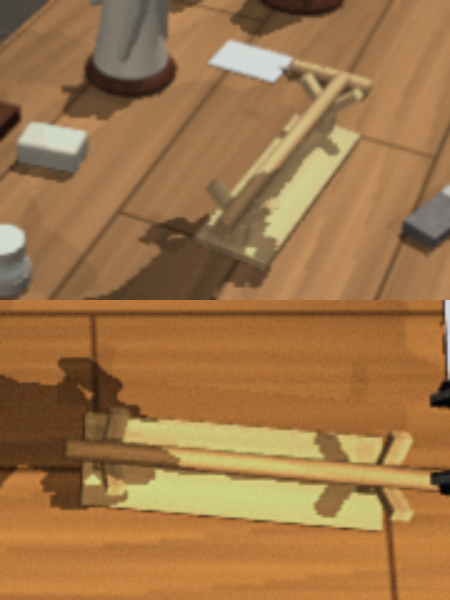

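The dowel lies in both Vs. Its left end is at top (396.8,209.2) against (395.4,209.1) expected, and the gripper is clear of it. I'll hand it in.

```bash
python3 -c "
from station import ctrl
print(ctrl.finish_job())"
```

```text
the job is handed in; nothing more can be done
None
```

The thick dowel is out of its tube and lying released across both V notches, about 3 mm or less from centred by the last picture; I didn't knowingly touch the thin dowel, and the job is handed in (no verdict was returned).

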